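# Release the ratchet clamp and take out the cartridge

### The arm

A 6-joint arm with a two-finger parallel gripper is mounted at the origin on the work surface. World frame = base frame: x ahead of the robot, y to its left, z up, the work surface at z = 0. Lengths are in m, angles in rad, forces in N, time in s.
With the tool pointing down it reaches from about 0.275 to 0.775 m from the base axis. Payload 14.6 kg.
Tool frame: the origin (TCP) lies midway between the tips of the shut fingers; the grasp point (between the pads) lies bot.grip_depth behind it (bot.grip_depth is the distance from the TCP to the grasp point, in m); z points along the fingers, y is the direction in which the jaws open and shut (so a half turn about z gives the same grasp; the last joint's range is limited). The gripper opens to 85 mm and grips with 20 to 120 N. Pads are 22 mm wide; open, the fingers measure 114 mm over their backs; the gripper's body (76 mm by 85 mm) begins 54 mm behind the grasp point. The pads swing forward as they close: fully open they stand 13 mm farther back than shut.
Start: joints at [-1.328, 0.263, -0.048, 1.259, 0, 1.415], TCP at [0.203, -0.484, 0.231] pointing down, gripper open.
Joint ranges: [-2.65, 2.65], [-0.89, 1.7], [-1.18, 1.37], [-2.13, 2.11], [-1.35, 1.29], [-3.14, 3.14]. Speed limits (rad/s): [1.89, 1.89, 2.57, 2.79, 3.14, 3.14].

### API

Orientations are given as a rotation vector (axis times angle).
In Python, from plant import bot, grab_frame, camera_info gives the robot as it stands.
- The arm moves only by the tool jog_arm, never from a script. Its argument "commands" is text: rows parted by semicolons, each of 7 numbers parted by spaces: the shift along the world's x, y, z in m, then the turn, a rotation vector about the world's x, y, z in rad, then the opening, from 0 (shut) to 1 (fully open). In form: tx ty tz wx wy wz jaw; .... A call has 1 to 10 rows; each row is the pose to reach, as a shift and turn from the pose measured when the call began; what a row does not reach only later rows make up. A row lasts 1/8 s, in which the tool goes at most 62.5 mm and 10.7 degrees, less where a joint would pass 70% of its speed; a pose out of reach is approached as far as the arm can. A call with a gripper value outside its range is refused whole. The fingers move at their own pace and stop on an object; "grip_force" is the grip in N (left out, the last holds). Time passes only in rows, so rows that repeat a pose let the fingers close. It gives the time, the measured TCP pose, the force and the opening at its end, in the units of the state.
- bot.state(): the state, without advancing time (a new reading comes with each control period).
- grab_frame(name): name is "side" or "top" or "wrist"; returns (picture, depth): 400x640x3 uint8, red, green, blue; 400x640 float32, m along the optical axis (not along the pixel's ray), 0 where there is no reading.
- camera_info(name): a dict with "K" (3x3 intrinsics, pixels), "world_from_camera" (4x4, takes a point from camera to world coordinates); the wrist camera has in their place "T_tool_cam" (4x4, takes a point from camera to tool coordinates, whose origin is the TCP and whose axes are the flange's). Camera axes: x right, y up, looking along -z (the intrinsics and any distortion apply to the point x, -y, -z); pixel columns grow to the right and rows downward; lengths in m; the calibration is good to about 2 mm. A picture is of the moment at which its call begins: read the wrist's pose just before it. camera_info takes no time and is no camera call.
- bot.hand_in(): hands the job in, once; it reports no verdict.
The state is a dict: "clock": time; "joints": joint angles; "joint_vel": joint speeds; "joint_torque": joint torques, N m; "ee_pos": TCP position; "orientation": TCP orientation; "force": force on the tool from outside, world axes, zero at the start; "torque": the same for the moment, N m; "width": finger opening in m.
Only numpy, scipy, OpenCV 4.12 (cv2) and the standard library are available. Lean on these libraries where they do the work, as an engineer would, in place of code of your own. Each camera call takes 0.05 s, during which the arm holds its last target.

### The job

Free the white cartridge from the clamp fixture: lift the ratchet pawl by its finger disc until its tooth is out of the rack, then pull the clamp bar fully back by its black handle and leave it there. Lift the cartridge out, keep it upright, and set it down gently, standing flat inside the shallow steel tray. Leave everything else on the bench where it is.

Things in the scene. Friction and masses are not known exactly. Their poses are not given: they have to be found in the camera images.
- fixture: Clamp fixture fixed to the bench: grey jaws on an aluminium plate spanning x -175..245, y -50..50, z 0..12 mm of its frame. Origin on the bench; x is the slide direction, from the cartridge nest (centre x = -90) to the pull handle; z up; nest, bar and pawl lie on y = 0. End stop x -165..-140, top z 72. Nest rails at y +-25..31, tops z 24. Guide cheeks x 85..135, y to +-28, tops z 78.
- clamp_bar (a joint): Travel of the clamp bar along the fixture's x (m): 0 clamped, 0.06 fully back at its stop. It joins the sliding jaw, the toothed rack (24 mm wide, tooth tops z = 60 mm in the fixture's frame) and the pull handle. About 3 N of friction, no spring: it stays where left. With the pawl's tooth down it moves back only some 2 mm.
- jaw_lip (a point): Middle of the free edge of the lip, on its underside, that the sliding jaw holds 3 mm over the cartridge's top, reaching 20 mm over it when clamped (x = -60, z = 85 mm in the fixture's frame). The jaw behind the lip is 60 mm wide, top z = 93, x -40..-15 mm when clamped. Moves with the bar.
- handle_top (a point): Middle of the top face of the black upright pull handle at the bar's rear end: a block 16 mm along the slide direction, 40 mm across, its lower end 75 mm below this point. This point is at x = 196 mm (bar clamped), z = 105 mm in the fixture's frame and moves with the bar.
- pawl (a joint): Angle of the ratchet pawl (rad): 0 down in the rack, 1.2 upper stop. It clears the teeth from about 0.2. Stiff hinge without spring (about 1.5 N at the disc): it stays where it is left.
- pawl_hinge (a point): Pawl's hinge axis: at x = 115, z = 64 mm in the fixture's frame, axis along the fixture's y. Lifting swings the disc up and then back over the hinge towards the pull handle.
- pawl_disc (a point): Centre of the pawl's dark steel finger disc, standing upright with its flat faces across the fixture's y: 32 mm diameter, 14 mm thick. With the pawl down it is 75 mm to the nest's side of the hinge and 18 mm above it (z = 82 mm); moves with the pawl on an arc of 77 mm radius.
- cartridge: The clamped cartridge: white plastic block with a grey side panel, 100 (its x) x 46 (its y) x 70 mm high (z), 0.25 kg or so. Origin: centre of its underside, which stands on the fixture's plate at z = 12 mm; its x runs along the fixture's x.
- tray: Shallow open steel tray fixed on the bench, outer 95 (its x) x 175 (its y) x 20 mm high, walls 5 mm. Origin: centre of the underside. The cartridge fits with its length along the tray's y.
- tray_in (a point): Centre of the tray's inner floor.
- spare: Bystander: a second, identical cartridge standing on the bench next to the tray. Origin: centre of its underside.
- tube_rack: Bystander: white tube rack, 90 x 180 x 90 mm high. Origin: centre of its underside.
- spray: Bystander: white spray bottle, 80 mm diameter, 225 mm high. Origin: centre of its underside.
- wipes: Bystander: cardboard box, 100 x 190 x 65 mm high. Origin: centre of its underside.
- jar: Bystander: amber jar, 70 mm diameter, 80 mm high. Origin: centre of its underside.
- flask: Bystander: white bottle, 56 mm diameter, 140 mm high. Origin: centre of its underside.
There are look-alikes about, which are no part of the job. There is more than one size of the tray; the job needs the smaller.

How it is judged:
By the outcome, as a careful person would: the job done as asked, in the order asked, and still so for the second after the job is handed in, with the robot touching nothing.
It also fails if it takes over 58 s, if anything falls off the work surface, if the arm or the gripper's body presses on something with over 40 N, if the wrist force passes 120 N, or if a joint passes its speed limit or range.

## Working session

There is one attempt and no reset: what is moved stays moved. The work goes in short steps, Python scripts to look and compute and a tool call to move; the robot and the scene stay as the last step left them, time stands still between calls to the robot, and variables do not carry over. Pictures are saved under pics/ and viewed, and the job is handed in when it is done.

Besides the shell and the picture viewer there is one more tool, called after "Emit:" as name(argument=value, ...), one argument or row to a line, values as JSON. jog_arm: Moves the arm, as the interface text tells. Its arguments: {"type":"object","properties":{"commands":{"type":"string"},"grip_force":{"type":"number"}},"required":["commands"]}

```bash
mkdir -p pics; ls
python3 - <<'E'
from plant import bot, grab_frame, camera_info
import cv2, numpy as np
for n in ["side","top","wrist"]:
    s=bot.state()
    p,d=grab_frame(n); cv2.imwrite(f"pics/{n}0.png",p[:,:,::-1]); np.savez(f"{n}0.npz",p=p,d=d)
    print(n,camera_info(n))
print(bot.state(), bot.grip_depth)
E
```

```text
pics
side {'K': array([[422.13779503,   0.        , 319.07207021],
       [  0.        , 422.13779503, 199.77579644],
       [  0.        ,   0.        ,   1.        ]]), 'world_from_camera': array([[-9.10657360e-01,  2.34972584e-01, -3.39839754e-01,
         3.18211480e-02],
       [-4.13162140e-01, -5.16974177e-01,  7.49689767e-01,
         1.01606075e+00],
       [ 4.68164250e-04,  8.23119424e-01,  5.67868114e-01,
         8.65511651e-01],
       [ 0.00000000e+00,  0.00000000e+00,  0.00000000e+00,
         1.00000000e+00]])}
top {'K': array([[461.46895782,   0.        , 321.95074066],
       [  0.        , 461.46895782, 203.45503382],
       [  0.        ,   0.        ,   1.        ]]), 'world_from_camera': array([[ 1.43632600e-02,  9.84433833e-01, -1.75167706e-01,
         2.11762279e-01],
       [-9.99896677e-01,  1.42420864e-02, -1.94889919e-03,
         3.50499262e-02],
       [ 5.76191311e-04,  1.75177600e-01,  9.84536681e-01,
         1.65901639e+00],
       [ 0.00000000e+00,  0.00000000e+00,  0.00000000e+00,
         1.00000000e+00]])}
wrist {'K': array([[289.90700974,   0.
[... 454 characters left out ...]
0,
         1.00000000e+00]])}
{'clock': 0.15, 'joints': array([-1.32831335e+00,  2.63407948e-01, -4.87233187e-02,  1.25936181e+00,
        1.12399342e-05,  1.41548327e+00]), 'joint_vel': array([ 0.00049782, -0.00134889,  0.00169157, -0.0012218 , -0.00012485,
       -0.00057687]), 'joint_torque': array([-8.93935048e-04, -6.37835026e+01,  3.84642291e+01,  1.08892116e-02,
       -2.57189367e-04,  1.79034600e-05]), 'ee_pos': array([ 0.20333056, -0.48384939,  0.2309631 ]), 'orientation': array([-3.07897304e+00, -6.20607114e-01,  3.00409187e-05]), 'force': array([-0.59973337,  0.5860815 ,  0.07641985]), 'torque': array([ 0.02332293, -0.02972182,  0.04241863]), 'width': 0.08590623084553879} 0.0187
```

View pics/top0.png

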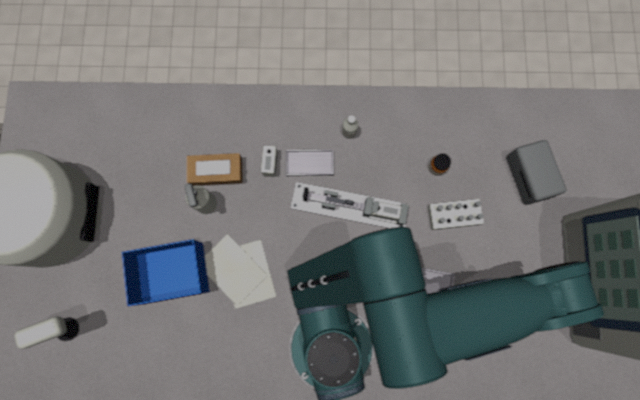

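View pics/side0.png

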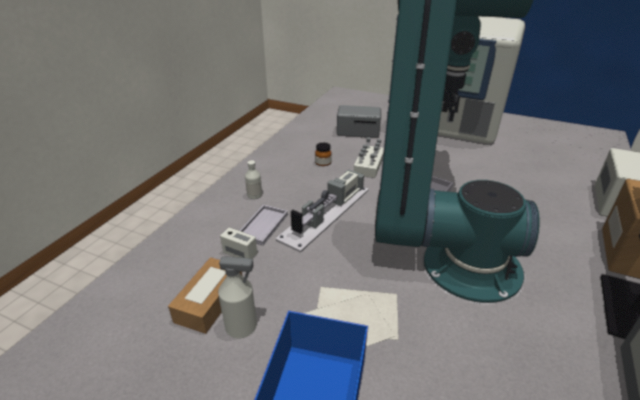

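View pics/wrist0.png

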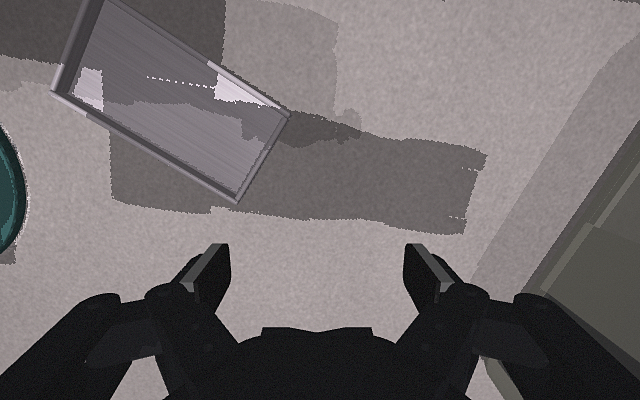

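Top view: fixture at (293–408, 185–225) with the black handle at (306,193), cartridge at about (385,208), one tray at (310,163) beside the spare (268,160), a second tray partly under the arm at (437,278). Now zoom and measure.

```bash
cat > h.py <<'E'
import numpy as np, cv2
from plant import bot, grab_frame, camera_info
from scipy.spatial.transform import Rotation as R
def wfc(n,s=None):
    ci=camera_info(n)
    if n!="wrist": return ci["K"],ci["world_from_camera"]
    T=np.eye(4);T[:3,:3]=R.from_rotvec(s["orientation"]).as_matrix();T[:3,3]=s["ee_pos"]
    return ci["K"],T@ci["T_tool_cam"]
def cloud(d,K,T):
    v,u=np.mgrid[:d.shape[0],:d.shape[1]]
    c=np.stack([(u-K[0,2])/K[0,0]*d,-(v-K[1,2])/K[1,1]*d,-d],-1)
    return c@T[:3,:3].T+T[:3,3]
def ray(u,v,z,K,T):
    r=T[:3,:3]@np.array([(u-K[0,2])/K[0,0],-(v-K[1,2])/K[1,1],-1])
    return T[:3,3]+r*(z-T[2,3])/r[2]
def proj(p,K,T):
    c=T[:3,:3].T@(np.asarray(p)-T[:3,3]); return np.array([K[0,2]+K[0,0]*c[0]/-c[2],K[1,2]-K[1,1]*c[1]/-c[2]])
E
python3 - <<'E'
from h import *
a=np.load("top0.npz");K,T=wfc("top");P=cloud(a["d"],K,T)
print("bench z",[P[v,u].round(3) for v,u in[(130,300),(250,350),(130,500)]])
cr=a["p"][120:245,175:495,::-1]; cv2.imwrite("pics/topz.png",cv2.resize(cr,None,fx=2.5,fy=2.5,interpolation=cv2.INTER_CUBIC))
z=P[...,2];cv2.imwrite("pics/topzz.png",cv2.resize(np.clip(z[120:300,175:495]*2000,0,255).astype(np.uint8),None,fx=2.5,fy=2.5,interpolation=0))
b=np.load("side0.npz");cv2.imwrite("pics/sidez.png",cv2.resize(b["p"][140:340,160:400,::-1],None,fx=3,fy=3,interpolation=cv2.INTER_CUBIC))
E
```

```text
bench z [array([ 0.788,  0.125, -0.004]), array([ 0.282, -0.02 ,  0.736]), array([ 0.797, -0.627,  0.   ])]
```

View pics/topz.png

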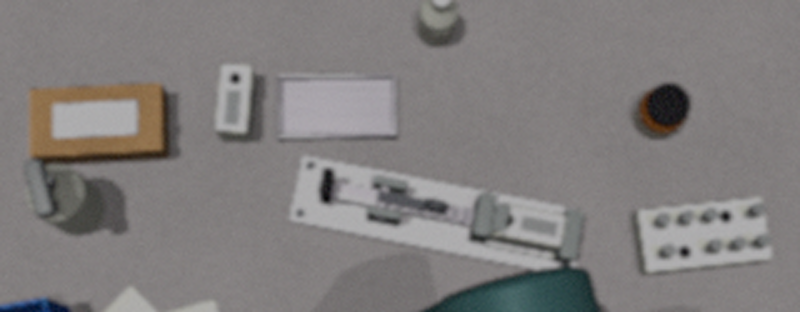

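View pics/topzz.png

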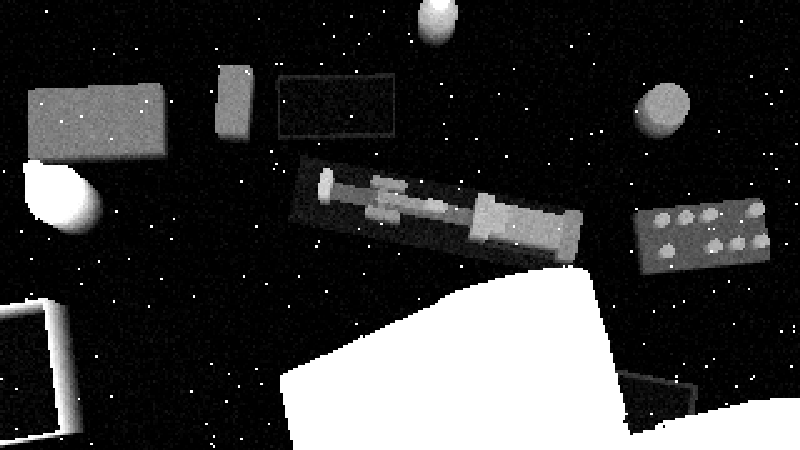

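View pics/sidez.png

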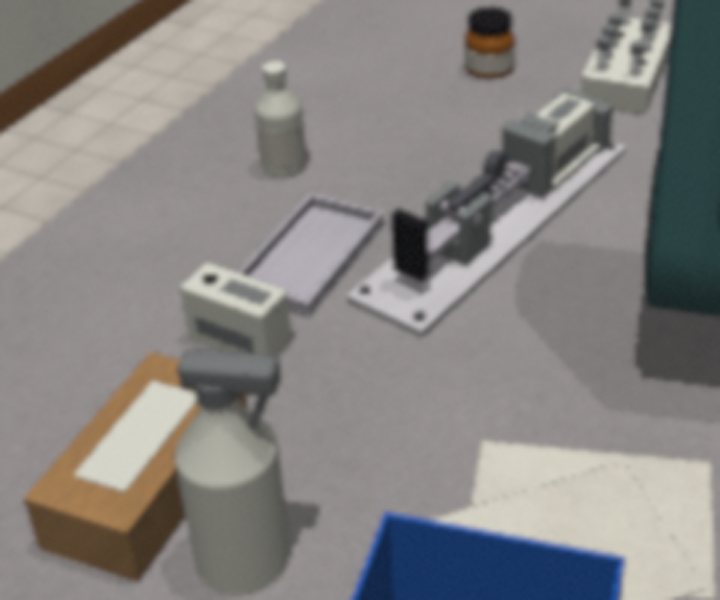

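Run:
```python
from h import *
a=np.load("top0.npz");K,T=wfc("top");P=cloud(a["d"],K,T)
f=lambda x,y,z:ray(x/2.5+175-.3,y/2.5+120-.3,z,K,T)[:2].round(4)
print("trayA",[f(*c,.02) for c in [(278,75),(394,73),(395,136),(279,138)]])
print("plate corners",[f(*c,.012) for c in [(303,156),(290,219)]])
z=P[...,2]
# handle
def blob(u0,u1,v0,v1,lo,hi):
    m=np.zeros(z.shape,bool);m[v0:v1,u0:u1]=1;m&=(z>lo)&(z<hi);q=P[m]
    r=cv2.minAreaRect((q[:,:2]*1000).astype(np.float32));return len(q),np.median(q,0).round(4),r
print("handle",blob(298,314,184,204,.09,.12))
print("jaw",blob(360,376,192,222,.085,.105))
print("cart",blob(378,398,195,225,.07,.09))
print("spare",blob(258,280,140,182,.06,.08))
print("end",blob(396,412,195,228,.06,.085))
# wrist tray
b=np.load("wrist0.npz");s=bot.state();Kw,Tw=wfc("wrist",s);Q=cloud(b["d"],Kw,Tw)
print("wr bench",Q[300,330],Q[120,420])
g=lambda u,v:ray(u,v,.02,Kw,Tw)[:2].round(4)
print([g(*c) for c in [(52,92),(237,203),(290,113)]])
```

```text
trayA [array([0.7026, 0.174 ]), array([0.7081, 0.0031]), array([6.127e-01, 6.000e-04]), array([0.6073, 0.1698])]
plate corners [array([0.5827, 0.1347]), array([0.489 , 0.1512])]
handle (55, array([0.5244, 0.0975, 0.1023]), ((526.605224609375, 98.58126068115234), (16.052316665649414, 38.95622253417969), 79.4850845336914))
jaw (161, array([ 0.4833, -0.1246,  0.0909]), ((484.9405517578125, -128.1419677734375), (40.072227478027344, 59.85748291015625), 80.89208984375))
cart (270, array([ 0.4725, -0.1904,  0.0802]), ((473.6981201171875, -189.95822143554688), (72.28866577148438, 46.96010208129883), 80.24176788330078))
spare (349, array([0.6522, 0.2338, 0.0683]), ((653.329833984375, 234.1716766357422), (46.99989318847656, 99.73474884033203), 86.99372863769531))
end (188, array([ 0.4644, -0.2396,  0.0719]), ((463.8266296386719, -239.10055541992188), (42.14207077026367, 68.70046997070312), 88.66470336914062))
wr bench [ 0.034322   -0.57548695  0.00203398] [ 0.31308188 -0.57651134  0.00098379]
[array([ 0.1739, -0.1643]), array([ 0.1298, -0.4038]), array([ 0.2586, -0.426 ])]
```

```bash
cat >> h.py <<'E'
def goto(pos,yawy):
    """delta to pose: tool down, tool y axis at world angle yawy(deg)"""
    s=bot.state();Rm=R.from_rotvec(s["orientation"])
    best=None
    for a in (yawy,yawy+180):
        y=np.array([np.cos(np.radians(a)),np.sin(np.radians(a)),0]);z=np.array([0,0,-1.]);x=np.cross(y,z)
        w=(R.from_matrix(np.stack([x,y,z],1))*Rm.inv()).as_rotvec()
        print("shift",(np.asarray(pos)-s["ee_pos"]).round(4),"turn",w.round(4),"for y at",a)
    print("clock",s["clock"],"pos",s["ee_pos"].round(4),"j",s["joints"].round(3))
E
python3 - <<'E'
from h import *
goto([.499,-.055,.26],79.7+90)
E
```

```text
shift [0.2957 0.4288 0.029 ] turn [-6.0000e-04  6.0000e-04 -2.1484e+00] for y at 169.7
shift [0.2957 0.4288 0.029 ] turn [-5.000e-04 -5.000e-04  9.932e-01] for y at 349.7
clock 0.15 pos [ 0.2033 -0.4838  0.231 ] j [-1.328  0.263 -0.049  1.259  0.     1.415]
```

Emit:
jog_arm(
  commands="0.15 0.21 0.03 0 0 0.5 1; 0.296 0.429 0.03 0 0 0.993 1; 0.296 0.429 0.03 0 0 0.993 1; 0.296 0.429 0.03 0 0 0.993 1; 0.296 0.429 0.03 0 0 0.993 1; 0.296 0.429 0.03 0 0 0.993 1; 0.296 0.429 0.03 0 0 0.993 1; 0.296 0.429 0.03 0 0 0.993 1; 0.296 0.429 0.03 0 0 0.993 1; 0.296 0.429 0.03 0 0 0.993 1",
  grip_force=20,
)

```text
clock: 1.4
ee_pos: [0.4998, -0.0536, 0.2606]
orientation: [-2.409, -2.015, 0.001]
force: [-0.7, -0.1, 0.6]
width: 0.0853
```

Run:
```python
from h import *
s=bot.state();print(s["clock"],s["ee_pos"],s["orientation"],s["joint_vel"].round(3))
p,d=grab_frame("wrist"); cv2.imwrite("pics/w1.png",p[:,:,::-1]); np.savez("w1.npz",p=p,d=d,pos=s["ee_pos"],ori=s["orientation"])
p,d=grab_frame("top"); cv2.imwrite("pics/t1.png",cv2.resize(p[120:300,175:495,::-1],None,fx=2.5,fy=2.5,interpolation=cv2.INTER_CUBIC)); np.savez("t1.npz",p=p,d=d)
```

```text
1.4 [ 0.49975792 -0.05364201  0.26058123] [-2.40858986e+00 -2.01514779e+00  1.14563128e-03] [-0.048 -0.015 -0.02  -0.003 -0.007 -0.024]
```

View pics/w1.png

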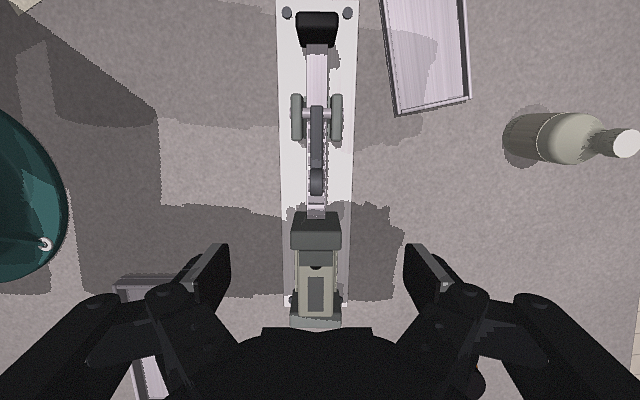

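The wrist view shows the fixture running vertically at column ~317: handle (317,25), pawl disc (316,181), jaw (316,230), cartridge (316,290).

Run:
```python
from h import *
a=np.load("w1.npz");s=dict(ee_pos=a["pos"],orientation=a["ori"]);K,T=wfc("wrist",s);d=a["d"];p=a["p"].astype(int);Q=cloud(d,K,T)
cv2.imwrite("pics/w1z.png",cv2.resize(a["p"][0:330,240:400,::-1],None,fx=3.6,fy=1.8,interpolation=cv2.INTER_CUBIC))
z=Q[...,2]
# plate edges by depth: rows, columns where z between .006 and .02 vs bench
for v in (60,100,150,200):
    row=p[v].sum(1); g=np.abs(np.diff(row)); 
    c=[u for u in range(262,375) if g[u]>60]; print(v,c)
def med(u0,u1,v0,v1,lo,hi):
    m=np.zeros(z.shape,bool);m[v0:v1,u0:u1]=1;m&=(z>lo)&(z<hi);q=Q[m]; 
    return m,q
ang=np.radians(79.7);O=np.array([.4916,-.0942]);ex=np.array([np.cos(ang),np.sin(ang)]);ey=np.array([-ex[1],ex[0]])
def fx(q): r=q[:,:2]-O; return np.stack([r@ex,r@ey,q[:,2]],1)
for nm,b in dict(handle=(285,350,0,50,.098,.112),disc=(300,335,150,205,.085,.115),jaw=(280,350,205,250,.088,.1),cart=(290,345,248,320,.076,.087),cheekL=(285,303,85,145,.07,.085),cheekR=(328,350,85,145,.07,.085),end=(280,350,300,330,.067,.076)).items():
    m,q=med(*b);f=fx(q)
    pc=np.percentile(f,[3,50,97],axis=0)*1000;vs,us=np.where(m)
    print(nm,len(q),pc.round(1).tolist(),(us.min(),us.max(),vs.min(),vs.max()))
m=(z>.008)&(z<.017);m[:,:270]=0;m[:,365:]=0;m[300:]=0
f=fx(Q[m])*1000
for x0 in range(-40,240,40):
    k=abs(f[:,0]-x0)<10; 
    if k.sum()>50: print("plate",x0,np.percentile(f[k,1],[2,98]).round(1),k.sum(), np.median(f[k,2]).round(1))
```

```text
60 [275, 276, 277, 305, 306, 326, 338, 355, 356, 357]
100 [277, 278, 289, 290, 300, 301, 302, 303, 305, 306, 326, 327, 329, 330, 331, 333, 340, 342, 354, 355]
150 [278, 279, 305, 306, 307, 309, 320, 321, 322, 323, 324, 325, 327, 352, 361]
200 [279, 280, 281, 305, 306, 307, 323, 325, 326, 339, 343, 347, 348, 350]
handle 862 [[188.1, -18.4, 100.1], [194.6, -0.1, 105.8], [202.4, 18.7, 107.5]] (np.int64(295), np.int64(338), np.int64(12), np.int64(32))
disc 346 [[26.9, -6.0, 86.9], [43.3, 0.5, 96.7], [55.1, 7.0, 99.8]] (np.int64(310), np.int64(322), np.int64(168), np.int64(195))
jaw 1061 [[-37.5, -27.2, 89.8], [-25.0, 1.6, 94.1], [-14.8, 29.3, 95.5]] (np.int64(290), np.int64(341), np.int64(229), np.int64(249))
cart 1870 [[-135.4, -20.4, 80.7], [-98.3, 1.6, 83.3], [-64.6, 22.9, 84.8]] (np.int64(297), np.int64(334), np.int64(250), np.int64(316))
cheekL 527 [[87.3, 16.8, 75.0], [111.7, 22.3, 79.0], [133.1, 28.2, 80.7]] (np.int64(289), np.int64(302), np.int64(94), np.int64(140))
cheekR 556 [[87.5, -27.3, 71.1], [112.8, -21.0, 78.8], [133.2, -14.7, 80.4]] (np.int64(328), np.int64(343), np.int64(94), np.int64(140))
end 677 [[-162.8, -31.9, 69.7], [-152.7, 1.6, 73.1], [-140.0, 34.0, 74.4]] (np.int64(290), np.int64(341), np.int64(310), np.int64(327))
plate -40 [-48.3  49.7] 263 13.3
plate 0 [-47.1  48.7] 715 13.4
plate 40 [-47.3  48.8] 805 13.3
plate 80 [-48.1  49.8] 638 13.3
plate 120 [-48.3  50.1] 379 13.2
plate 160 [-48.   48.8] 999 13.2
plate 200 [-48.4  48.9] 882 13.4
```

View pics/w1z.png

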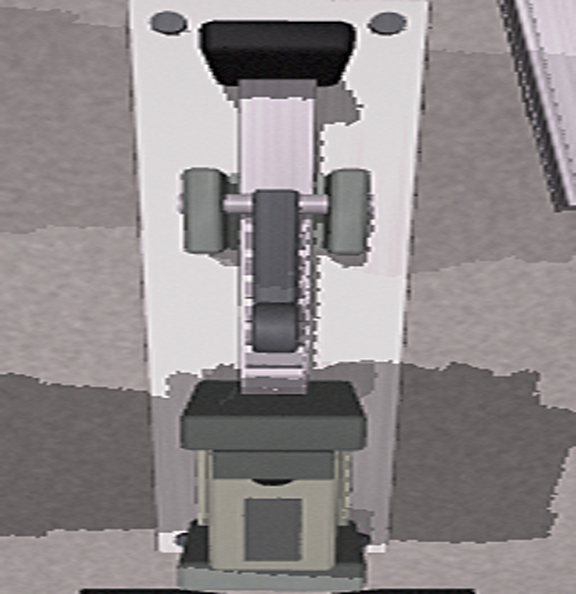

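```bash
cat >> h.py <<'E'
FA=np.radians(79.5);FO=np.array([.4909,-.0941,0])
def F(x,y,z): return FO+np.array([np.cos(FA)*x-np.sin(FA)*y,np.sin(FA)*x+np.cos(FA)*y,z])
E
python3 - <<'E'
from h import *
goto(F(.04,0,.068),349.5)
E
```

```text
shift [-0.0007  0.0004 -0.1927] turn [-0.0002 -0.0014 -0.0034] for y at 349.5
shift [-0.0007  0.0004 -0.1927] turn [ 2.2000e-03 -3.0000e-04  3.1382e+00] for y at 529.5
clock 1.5 pos [ 0.4989 -0.0552  0.2607] j [-0.272  0.217 -0.032  1.323 -0.     1.478]
```

Emit:
jog_arm(
  commands="-0.0007 0.0004 -0.06 0 -0.001 -0.003 1; -0.0007 0.0004 -0.12 0 -0.001 -0.003 1; -0.0007 0.0004 -0.17 0 -0.001 -0.003 0.6; -0.0007 0.0004 -0.192 0 -0.001 -0.003 0.5; -0.0007 0.0004 -0.192 0 -0.001 -0.003 0.1; -0.0007 0.0004 -0.192 0 -0.001 -0.003 0; -0.0007 0.0004 -0.192 0 -0.001 -0.003 0; -0.0007 0.0004 -0.192 0 -0.001 -0.003 0; -0.0007 0.0004 -0.192 0 -0.001 -0.003 0; -0.0007 0.0004 -0.192 0 -0.001 -0.003 0",
  grip_force=25,
)

```text
clock: 2.75
ee_pos: [0.4985, -0.0556, 0.0698]
orientation: [2.414, 2.008, -0.001]
force: [-3.2, -5.7, 3.9]
width: 0.0131
```

Emit:
jog_arm(
  commands="0.0004 0.002 0.0055 0 0 0 0; 0.0008 0.0044 0.011 0 0 0 0; 0.0013 0.0072 0.016 0 0 0 0; 0.0019 0.0104 0.021 0 0 0 0; 0.0026 0.014 0.026 0 0 0 0; 0.0033 0.0178 0.030 0 0 0 0; 0.0049 0.0265 0.038 0 0 0 0; 0.0067 0.0363 0.0446 0 0 0 0; 0.0067 0.0363 0.0446 0 0 0 0; 0.0067 0.0363 0.0446 0 0 0 0",
)

```text
clock: 4.0
ee_pos: [0.5053, -0.0187, 0.1148]
orientation: [2.414, 2.009, 0.001]
force: [-4.6, 1.6, 6.4]
width: 0.0136
```

Run:
```python
from h import *
p,d=grab_frame("side"); cv2.imwrite("pics/s2.png",cv2.resize(p[140:260,260:420,::-1],None,fx=5,fy=5,interpolation=cv2.INTER_CUBIC))
```

```text
(no output)
```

View pics/s2.png

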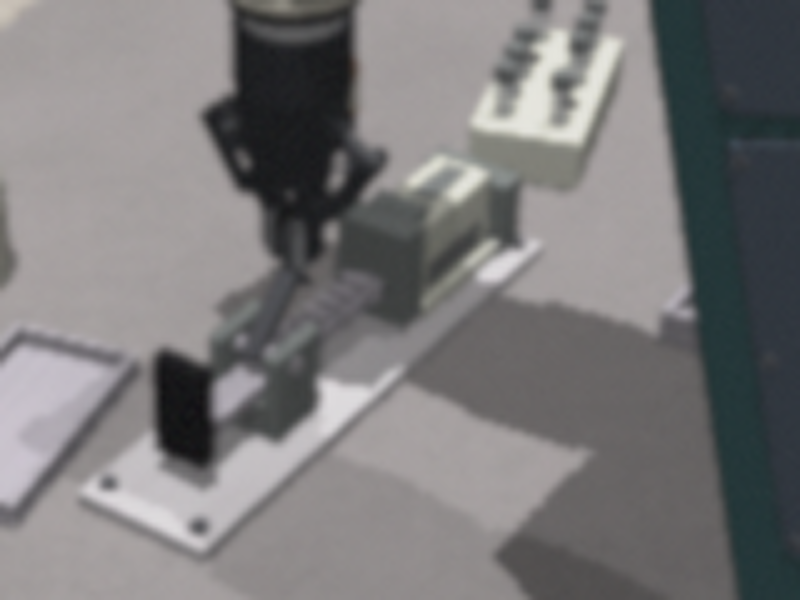

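Emit:
jog_arm(
  commands="0 0 0 0 0 0 0.5; 0 0 0 0 0 0 0.5; 0 0 0 0 0 0 0.5; 0 0 0.04 0 0 0 0.9; 0 0 0.09 0 0 0 1; 0.01 0.06 0.09 0 0 0 1; 0.02 0.116 0.09 0 0 0 1; 0.02 0.116 0.09 0 0 0 1",
)

```text
clock: 5.05
ee_pos: [0.5256, 0.1003, 0.2047]
orientation: [2.41, 2.014, 0.002]
force: [-0.5, -0.9, 1.1]
width: 0.0854
```

Run:
```python
from h import *
p,d=grab_frame("side"); cv2.imwrite("pics/s3.png",cv2.resize(p[140:260,260:420,::-1],None,fx=5,fy=5,interpolation=cv2.INTER_CUBIC))
goto(F(.196,0,.074),349.5)
```

```text
shift [ 1.300e-03 -1.000e-04 -1.306e-01] turn [ 0.0004  0.0014 -0.0033] for y at 349.5
shift [ 1.300e-03 -1.000e-04 -1.306e-01] turn [-2.1000e-03  7.0000e-04  3.1383e+00] for y at 529.5
clock 5.1 pos [0.5254 0.0987 0.2046] j [ 0.033  0.288 -0.086  1.196 -0.     1.784]
```

View pics/s3.png

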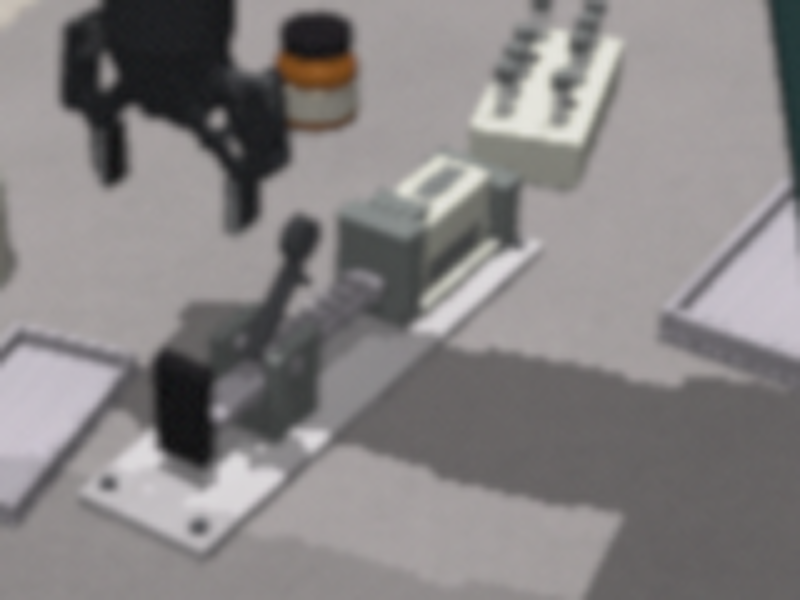

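The pawl stays up (disc at (300,235) in the crop). Down onto the handle.

Emit:
jog_arm(
  commands="0.0013 0 -0.06 0 0.001 -0.003 1; 0.0013 0 -0.11 0 0.001 -0.003 1; 0.0013 0 -0.13 0 0.001 -0.003 0.8; 0.0013 0 -0.13 0 0.001 -0.003 0.5; 0.0013 0 -0.13 0 0.001 -0.003 0.3; 0.0013 0 -0.13 0 0.001 -0.003 0.3; 0.0013 0 -0.13 0 0.001 -0.003 0.3; 0.0013 0 -0.13 0 0.001 -0.003 0.3; 0.0013 0 -0.13 0 0.001 -0.003 0.3",
  grip_force=30,
)

```text
clock: 6.22
ee_pos: [0.5269, 0.0987, 0.0752]
orientation: [2.414, 2.009, 0.001]
force: [-3.9, -3.2, 6.8]
width: 0.0395
```

Emit:
jog_arm(
  commands="0.0015 0.008 0 0 0 0 0.3; 0.0029 0.016 0 0 0 0 0.3; 0.0044 0.024 0 0 0 0 0.3; 0.0058 0.032 0 0 0 0 0.3; 0.0073 0.04 0 0 0 0 0.3; 0.0088 0.048 0 0 0 0 0.3; 0.0102 0.055 0 0 0 0 0.3; 0.0113 0.061 0 0 0 0 0.3; 0.0115 0.062 0 0 0 0 0.3; 0.0115 0.062 0 0 0 0 0.3",
)

```text
clock: 7.48
ee_pos: [0.5378, 0.1575, 0.0751]
orientation: [2.412, 2.003, -0.008]
force: [-5.7, -30.0, 7.2]
width: 0.0394
```

At the stop (≈60 mm, reaction 30 N). Release and go up, then over the nest to look.

Emit:
jog_arm(
  commands="-0.0002 -0.001 0 0 0 0 0.3; -0.0002 -0.001 0 0 0 0 1; -0.0002 -0.001 0 0 0 0 1; -0.0002 -0.001 0 0 0 0 1; 0 0 0.06 0 0 0 1; 0 0 0.12 0 0 0 1; 0 0 0.165 0 0 0 1; -0.011 -0.06 0.165 0 0 0 1; -0.022 -0.12 0.165 0 0 0 1; -0.022 -0.12 0.165 0 0 0 1",
)

```text
clock: 8.72
ee_pos: [0.5154, 0.0346, 0.2403]
orientation: [2.416, 1.997, -0.008]
force: [0.3, 1.0, 0.4]
width: 0.085
```

Run:
```python
from h import *
s=bot.state();print(s["clock"],s["ee_pos"],s["orientation"])
p,d=grab_frame("wrist"); cv2.imwrite("pics/w4.png",p[:,:,::-1]); np.savez("w4.npz",p=p,d=d,pos=s["ee_pos"],ori=s["orientation"])
K,T=wfc("wrist",s);Q=cloud(d,K,T);z=Q[...,2]
q=(Q-FO);c,sn=np.cos(FA),np.sin(FA);f=np.stack([q[...,0]*c+q[...,1]*sn,-q[...,0]*sn+q[...,1]*c,z],-1)*1000
np.save("w4f.npy",f)
```

```text
8.725 [0.51535273 0.03458538 0.2403423 ] [ 2.41606317  1.99748483 -0.00790047]
```

View pics/w4.png

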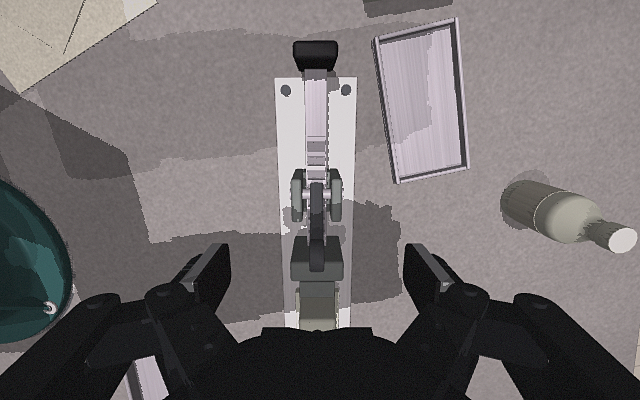

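Bar is back (handle at (316,55) past the plate edge), pawl raised, tray fully visible with top corners about (374,40),(457,18),(468,168),(398,183).

Run:
```python
from h import *
a=np.load("w4.npz");s=dict(ee_pos=a["pos"],orientation=a["ori"]);K,T=wfc("wrist",s);Q=cloud(a["d"],K,T);f=np.load("w4f.npy");z=f[...,2]
cv2.imwrite("pics/w4z.png",cv2.resize(a["p"][0:200,350:490,::-1],None,fx=4,fy=3,interpolation=cv2.INTER_CUBIC))
def st(u0,u1,v0,v1,lo,hi):
    q=f[v0:v1,u0:u1].reshape(-1,3);q=q[(q[:,2]>lo)&(q[:,2]<hi)];print(len(q),np.percentile(q,[3,50,97],axis=0).round(1).tolist())
st(285,350,35,75,98,112); st(285,308,240,285,88,99)
# tray rim by depth
m=np.zeros(z.shape,np.uint8);zz=Q[...,2];m[5:195,365:480]=((zz>.016)&(zz<.027))[5:195,365:480]
pts=Q[m>0][:,:2]; 
r=cv2.minAreaRect((pts*1000).astype(np.float32));print("rim rect",len(pts),r)
fl=(Q[80:140,400:450,2]);print("floor z",np.median(fl))
c=[ray(*p,.0205,K,T)[:2] for p in [(374,40),(457,18),(468,168),(398,183)]];print(np.round(c,4),np.mean(c,0))
for i in range(4):print(np.linalg.norm(c[i]-c[i-1]),np.degrees(np.arctan2(*(c[i]-c[i-1])[::-1])))
goto(F(-.09,0,.2),349.5)
```

```text
899 [[247.6, -18.0, 101.7], [254.4, 0.2, 105.8], [262.3, 18.4, 107.5]]
405 [[17.8, 10.9, 89.8], [33.6, 19.6, 94.0], [44.7, 29.1, 95.5]]
rim rect 2342 ((657.6430053710938, 88.82383728027344), (95.65605163574219, 175.3077850341797), 1.802148461341858)
floor z 0.006319313026144163
[[0.6074 0.171 ]
 [0.7007 0.1754]
 [0.7047 0.0039]
 [0.6154 0.0013]] [0.6570281  0.08789821]
0.1698913051248817 92.70119774163092
0.09337011776595876 2.7553621413727467
0.17157302695074084 -88.66035510181887
0.08930663583581078 -178.29007372449408
shift [-0.0412 -0.2188 -0.0403] turn [0.0079 0.0005 0.0046] for y at 349.5
shift [-0.0412 -0.2188 -0.0403] turn [ 7.000e-04 -1.230e-02 -3.137e+00] for y at 529.5
clock 8.775 pos [0.5157 0.0362 0.2403] j [-0.083  0.247 -0.047  1.276 -0.008  1.675]
```

View pics/w4z.png

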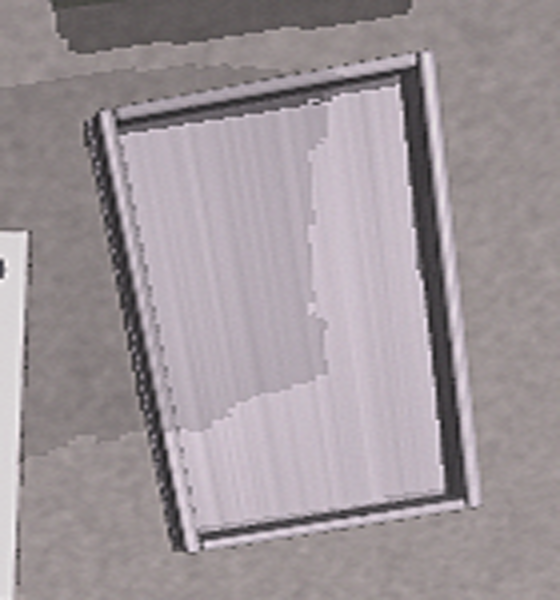

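Emit:
jog_arm(
  commands="-0.01 -0.055 0 0.004 0 0.002 1; -0.021 -0.11 0 0.008 0 0.005 1; -0.031 -0.165 -0.02 0.008 0 0.005 1; -0.041 -0.219 -0.05 0.008 0 0.005 1; -0.041 -0.219 -0.09 0.008 0 0.005 1; -0.041 -0.219 -0.09 0.008 0 0.005 1",
)

```text
clock: 9.52
ee_pos: [0.4738, -0.1816, 0.1484]
orientation: [-2.411, -2.007, 0.001]
force: [-1.2, -0.3, 1.3]
width: 0.0853
```

Run:
```python
from h import *
goto(F(-.09,0,.042),349.5)
```

```text
shift [ 0.0007 -0.001  -0.1064] turn [-0.0027 -0.0034 -0.0007] for y at 349.5
shift [ 0.0007 -0.001  -0.1064] turn [ 0.0053 -0.0042  3.1409] for y at 529.5
clock 9.525 pos [ 0.4738 -0.1816  0.1484] j [-5.270e-01  2.770e-01 -2.600e-01  1.038e+00  1.000e-03  1.226e+00]
```

Emit:
jog_arm(
  commands="0.0007 -0.001 -0.04 -0.002 -0.002 0 1; 0.0007 -0.001 -0.08 -0.002 -0.002 0 1; 0.0007 -0.001 -0.106 -0.002 -0.002 0 0.9; 0.0007 -0.001 -0.106 -0.002 -0.002 0 0.65; 0.0007 -0.001 -0.106 -0.002 -0.002 0 0.55; 0.0007 -0.001 -0.106 -0.002 -0.002 0 0.4; 0.0007 -0.001 -0.106 -0.002 -0.002 0 0.4; 0.0007 -0.001 -0.106 -0.002 -0.002 0 0.4; 0.0007 -0.001 -0.106 -0.002 -0.002 0 0.4",
  grip_force=40,
)

```text
clock: 10.65
ee_pos: [0.4756, -0.1825, 0.0443]
orientation: [2.414, 2.01, 0.002]
force: [1.0, 5.0, 6.9]
width: 0.0459
```

Emit:
jog_arm(
  commands="0 0 0.01 0 0 0 0.4; 0 0 0.03 0 0 0 0.4; 0 0 0.055 0 0 0 0.4; 0 0 0.085 0 0 0 0.4; 0 0 0.115 0 0 0 0.4; 0 0 0.145 0 0 0 0.4; 0 0 0.155 0 0 0 0.4; 0 0 0.155 0 0 0 0.4",
)

```text
clock: 11.65
ee_pos: [0.4758, -0.1826, 0.1997]
orientation: [2.413, 2.009, 0.002]
force: [0.2, 0.2, -2.7]
width: 0.0456
```

Run:
```python
from h import *
p,d=grab_frame("side"); cv2.imwrite("pics/s5.png",cv2.resize(p[100:250,240:440,::-1],None,fx=4,fy=4,interpolation=cv2.INTER_CUBIC))
goto([.6577,.0885,.20],361.8)
```

```text
shift [0.1823 0.2709 0.0011] turn [-0.0006  0.001   0.2133] for y at 361.8
shift [0.1823 0.2709 0.0011] turn [ 1.5000e-03  8.0000e-04 -2.9283e+00] for y at 541.8
clock 11.7 pos [ 0.4754 -0.1824  0.1989] j [-5.270e-01  2.480e-01 -1.590e-01  1.164e+00  1.000e-03  1.226e+00]
```

View pics/s5.png

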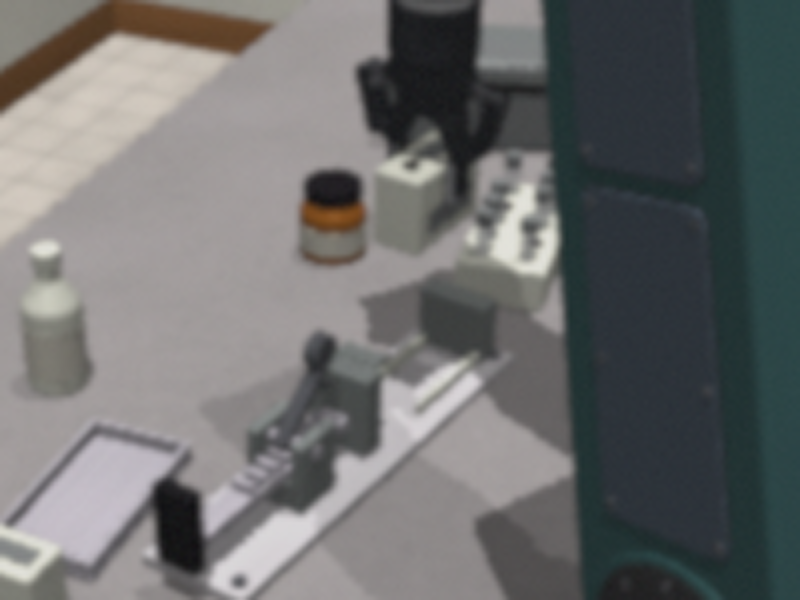

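Emit:
jog_arm(
  commands="0.03 0.01 0.01 0 0 0.02 0.4; 0.07 0.03 0.01 0 0 0.05 0.4; 0.11 0.065 0.01 0 0 0.08 0.4; 0.14 0.11 0.01 0 0 0.11 0.4; 0.16 0.155 0.01 0 0 0.15 0.4; 0.175 0.2 0.01 0 0 0.18 0.4; 0.181 0.24 0.005 0 0 0.21 0.4; 0.182 0.262 0 0 0 0.213 0.4; 0.182 0.271 -0.01 0 0 0.213 0.4; 0.182 0.271 -0.01 0 0 0.213 0.4",
)

```text
clock: 12.95
ee_pos: [0.6568, 0.0882, 0.1877]
orientation: [-2.186, -2.255, 0.001]
force: [0.8, -0.7, -1.3]
width: 0.0453
```

Run:
```python
from h import *
s=bot.state()
p,d=grab_frame("wrist"); cv2.imwrite("pics/w6.png",p[:,:,::-1])
goto([.6577,.0885,.05],361.8)
K,T=wfc("wrist",s);Q=cloud(d,K,T)
for v in (220,240,260,280,300,320): print(v,Q[v,300:341:20].round(4).tolist())
```

```text
shift [ 0.0006  0.0008 -0.1384] turn [-0.0004 -0.      0.0012] for y at 361.8
shift [ 0.0006  0.0008 -0.1384] turn [-1.0000e-04  6.0000e-04 -3.1404e+00] for y at 541.8
clock 13.0 pos [0.6571 0.0877 0.1884] j [0.01  0.519 0.244 1.296 0.    1.55 ]
220 [[0.6492, 0.1186, 0.2273], [0.6568, 0.1192, 0.2284], [0.6645, 0.1187, 0.2262]]
240 [[0.6493, 0.1101, 0.2268], [0.6571, 0.1108, 0.2279], [0.6649, 0.1107, 0.2269]]
260 [[0.6494, 0.1012, 0.2262], [0.6574, 0.1016, 0.2265], [0.6652, 0.1027, 0.2281]]
280 [[0.6496, 0.0925, 0.2267], [0.6577, 0.0932, 0.2274], [0.6658, 0.0934, 0.2273]]
300 [[0.6498, 0.0842, 0.2282], [0.658, 0.0835, 0.2267], [0.6663, 0.0836, 0.2266]]
320 [[0.6498, 0.0731, 0.2263], [0.6583, 0.0742, 0.2273], [0.6668, 0.074, 0.2267]]
```

View pics/w6.png

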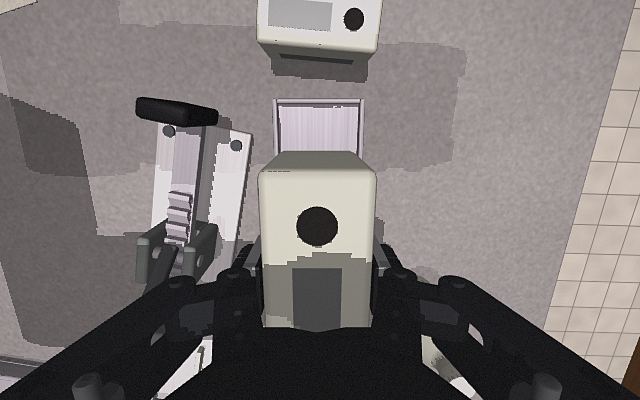

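Emit:
jog_arm(
  commands="0.0006 0.0008 -0.03 0 0 0 0.4; 0.0006 0.0008 -0.07 0 0 0 0.4; 0.0006 0.0008 -0.105 0 0 0 0.4; 0.0006 0.0008 -0.125 0 0 0 0.4; 0.0006 0.0008 -0.137 0 0 0 0.4; 0.0006 0.0008 -0.142 0 0 0 0.4; 0.0006 0.0008 -0.145 0 0 0 0.4; 0.0006 0.0008 -0.145 0 0 0 0.4",
)

```text
clock: 14.0
ee_pos: [0.6579, 0.0884, 0.0438]
orientation: [2.188, 2.255, 0.001]
force: [-0.2, 0.3, -2.7]
width: 0.0454
```

Emit:
jog_arm(
  commands="0 0 -0.001 0 0 0 0.4; 0 0 -0.002 0 0 0 0.4; 0 0 -0.003 0 0 0 0.4; 0 0 -0.004 0 0 0 0.4; 0 0 -0.0045 0 0 0 0.4; 0 0 -0.005 0 0 0 0.4; 0 0 -0.005 0 0 0 0.4",
)

```text
clock: 14.88
ee_pos: [0.6579, 0.0885, 0.0388]
orientation: [2.188, 2.255, 0.001]
force: [0.2, 0.1, -2.4]
width: 0.0455
```

Emit:
jog_arm(
  commands="0 0 -0.0005 0 0 0 0.4; 0 0 -0.001 0 0 0 0.4; 0 0 -0.0015 0 0 0 0.4; 0 0 -0.0015 0 0 0 0.4",
)

```text
clock: 15.38
ee_pos: [0.6579, 0.0884, 0.0373]
orientation: [2.188, 2.254, 0.001]
force: [-0.2, 0.5, -1.6]
width: 0.0455
```

Emit:
jog_arm(
  commands="0 0 -0.0005 0 0 0 0.4; 0 0 -0.001 0 0 0 0.4; 0 0 -0.001 0 0 0 0.4",
)

```text
clock: 15.75
ee_pos: [0.6579, 0.0885, 0.0373]
orientation: [2.187, 2.254, 0.002]
force: [-4.3, -0.8, 11.6]
width: 0.0457
```

Contact with the tray floor. Release slowly, then retreat.

Emit:
jog_arm(
  commands="0 0 0 0 0 0 0.58; 0 0 0 0 0 0 0.6; 0 0 0 0 0 0 0.7; 0 0 0 0 0 0 0.8; 0 0 0 0 0 0 0.85; 0 0 0.02 0 0 0 0.9; 0 0 0.06 0 0 0 1; 0 0 0.11 0 0 0 1; 0 0 0.16 0 0 0 1; -0.02 -0.03 0.18 0 0 0 1",
)

```text
clock: 17.0
ee_pos: [0.6392, 0.0592, 0.2198]
orientation: [2.183, 2.255, 0.006]
force: [0.9, -0.4, -1.2]
width: 0.0857
```

Emit:
jog_arm(
  commands="-0.04 -0.06 0.02 0 0 0 1; -0.08 -0.11 0.05 0 0 0 1; -0.12 -0.16 0.05 0 0 0 1; -0.15 -0.2 0.05 0 0 0 1; -0.15 -0.2 0.05 0 0 0 1; -0.15 -0.2 0.05 0 0 0 1",
)

```text
clock: 17.75
ee_pos: [0.4892, -0.1409, 0.27]
orientation: [2.184, 2.253, 0.007]
force: [0.5, -0.1, 0.1]
width: 0.0855
```

Run:
```python
from h import *
s=bot.state();print(s["clock"],s["ee_pos"],s["force"])
p,d=grab_frame("side"); cv2.imwrite("pics/s7.png",cv2.resize(p[120:280,200:400,::-1],None,fx=4,fy=3.7,interpolation=cv2.INTER_CUBIC))
p,d=grab_frame("top"); cv2.imwrite("pics/t7.png",cv2.resize(p[120:300,175:495,::-1],None,fx=2.5,fy=2.5,interpolation=cv2.INTER_CUBIC))
K,T=wfc("top");P=cloud(d,K,T);z=P[...,2]
def blob(u0,u1,v0,v1,lo,hi):
    m=np.zeros(z.shape,bool);m[v0:v1,u0:u1]=1;m&=(z>lo)&(z<hi);q=P[m]
    return len(q),np.median(q,0).round(4),cv2.minAreaRect((q[:,:2]*1000).astype(np.float32))
print("cart",blob(290,330,145,180,.065,.09)); print("spare",blob(258,280,140,182,.06,.08)); print("handle",blob(285,304,180,202,.095,.12))
```

```text
17.75 [ 0.48917938 -0.14090903  0.270007  ] [ 0.51956914 -0.07216274  0.07764959]
cart (354, array([0.6571, 0.0897, 0.0728]), ((657.7650756835938, 88.22781372070312), (46.9272575378418, 96.5224380493164), 2.0028953552246094))
spare (348, array([0.6531, 0.2339, 0.0681]), ((653.4422607421875, 234.2179412841797), (47.38169479370117, 99.85099029541016), 86.57998657226562))
handle (51, array([0.5379, 0.1561, 0.1025]), ((537.17138671875, 156.96896362304688), (16.2707462310791, 38.717369079589844), 77.47740173339844))
```

View pics/s7.png

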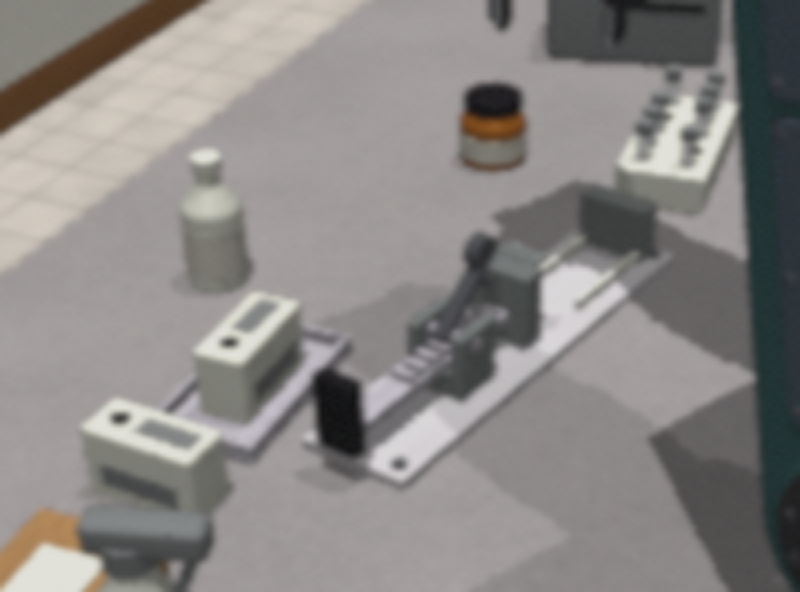

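View pics/t7.png

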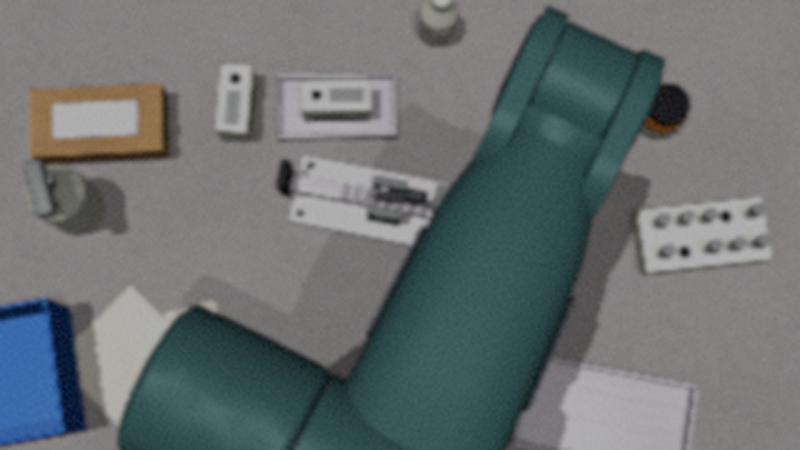

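The side view shows the cartridge standing upright in the tray at (250,360), the handle pulled back at (340,410) and the pawl up at (480,250). The top view shows the cartridge centred in the tray at (337,97), with the other objects where they were.

```bash
python3 -c "
from plant import bot
print(bot.hand_in())"
```

```text
the job is handed in; nothing more can be done
None
```

I freed the cartridge and set it standing in the smaller tray, then handed the job in at about 18 s. No check failed or disagreed.

**What I did, in order:**
1. Gripped the pawl by its finger disc and swung it up about 0.75 rad. It stayed up after I let go.
2. Pulled the clamp bar back by its handle until it met its stop, with about 30 N measured there. The wrist camera put the travel at 59.8 mm.
3. Gripped the cartridge across its width, lifted it out level, and turned it 12° to line up with the tray.
4. Lowered it about 1 mm at a time, released on contact with the tray floor (about 12 N), and moved the arm clear.

**Last checks:**
- **Cartridge:** its centre is at (0.658, 0.088) m and the tray's is at (0.658, 0.089) m. Their angles are 2.0° and 1.8°. Its top measures 73 mm, so it is flat on the tray floor at about 5 mm.
- **Clamp:** the handle is still fully back and the pawl is still raised.
- **Everything else:** the spare is within 1 mm of where it started. By eye in the last pictures, the other objects had not moved.
- **Robot:** the gripper is open, clear of everything, with about 0.5 N on the wrist.
- **Tray choice:** the tray I used measured 175 × 95 mm. The other one measured about 243 × 131 mm.

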